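Spring the dead lock on the studio's drawer with the release pin

TASK

The keypad lock on the grey steel drawer cabinet is dead: draw the release pin out of its dock and push its rod straight in through the small round hole in the cabinet's front, until the hidden spring latch gives and the drawer pops out. Then draw the pin out again and leave it lying flat on the bench, out of the dock and of the cabinet, with the drawer still out. Do not knock over or shift the paint bottles and other things.

Things in the scene. Friction and masses are not known exactly. Their poses are not given: they have to be found in the camera images.
- hole (a point): Centre of the access hole (round, 20 mm dia) at the outer face of the cabinet's front, in a plain steel plate 4 mm thick, 86 mm wide. 50 mm above the bench, 47 mm from the cabinet's right-hand end. Axes: x straight into the hole (level, square to the front), y along the front to the left seen from the robot, z up. Between plate and latch the way is free.
- keypad (a point): Centre of the black keypad's top, 112 mm above the bench: 75 mm (x) x 56 mm (y), raised 8 mm on the cabinet, 55 mm behind the front, straight above the hole's axis. The cabinet is a grey steel box fixed to the bench, 240 deep (x) x 300 wide (y) x 100 tall, its front towards the robot. Axes as for the hole.
- latch (a joint): Hidden spring latch: flat steel pad 40 wide x 44 tall mm, square to the hole's axis and centred on it, its face 42 mm behind the outer face of the front. Value: how far it is pushed in, 0 to 0.014 m (solid stop). It springs back; it resists with 3 N at first contact, 7 N at the stop. Pushed in about 8 mm or more it frees the drawer at once.
- drawer (a joint): Drawer of the cabinet, left of the hole, no handle: how far it is out. 0 m shut; once freed, its own spring pushes it out 0.07 m towards the robot in about half a second and keeps it there.
- drawer_front (a point): Middle of the top edge of the drawer's front panel (outer face), 88 mm above the bench; the panel is 198 wide x 76 tall mm, its right edge 50 mm left of the hole's centre. Axes as for the hole; it moves with the drawer.
- pin_handle (a point): Centre of the release pin's handle: a square metal bar 28 x 28 x 80 mm, from the middle of one end of which stands a straight rod, 8 mm dia, 100 mm long. x: towards the rod's tip. About 120 g (30% more or less), balance point 7 mm from here towards the rod. It lies on a flat of the handle, axis 14 mm above the bench. At the start handle and half of the rod are inside the dock.
- pin_tip (a point): Tip of the release pin's rod, 140 mm from the handle's centre; same axes. At the start only the last 50 to 60 mm of the rod stand out of the dock's mouth.
- dock_mouth (a point): Centre of the open end of the pin's dock, 14 mm above the bench: a low dark steel tunnel fixed to the bench, 136 long x 44 wide x 38 tall mm, inside 34 x 34, without floor (the pin lies on the bench), far end closed; 3 mm high feet, 80 mm over all, end 17 mm short of the mouth. x points out of the mouth: the pin slides out that way and is clear after 130 mm.
- paint_a: Bystander, loose: paint bottle, 62 dia x 150 tall; origin under its middle.
- paint_b: Bystander, loose: paint bottle, 62 dia x 150 tall; origin under its middle.
- paint_c: Bystander, loose: paint bottle, 62 dia x 150 tall; origin under its middle.
- amber: Bystander, loose: brown glass bottle, 60 dia x 190 tall; origin under its middle.
- tape: Bystander, loose: roll of paper tape lying flat, 90 dia x 24; origin under its middle.
- brush: Bystander, loose: paint brush lying flat; origin under its middle.
- knife: Bystander, loose: palette spatula lying flat; origin under its middle.
- cup: Bystander, loose: white cup, 80 dia x 85 tall; origin under its middle.
There are look-alikes about, which are no part of the job. Of the things that look like the part that bears dock_mouth, the middle-sized one is meant.

How it is judged:
By the outcome, as a careful person would: the job done as asked, in the order asked, and still so for the second after the job is handed in, with the robot touching nothing.
It also fails if it takes over 64 s, if anything falls off the work surface, if the arm or the gripper's body presses on something with over 40 N, if the wrist force passes 120 N, or if a joint passes its speed limit or range.

ROBOT

A 6-joint arm with a two-finger parallel gripper is mounted at the origin on the work surface. World frame = base frame: x ahead of the robot, y to its left, z up, the work surface at z = 0. Lengths are in m, angles in rad, forces in N, time in s.
With the tool pointing down it reaches from about 0.275 to 0.825 m from the base axis. Payload 5.2 kg.
Tool frame: the origin (TCP) lies on the front face of the gripper's body, between the roots of the fingers; the fingertips stand 84 mm ahead of it and the grasp point (between the pads) lies 65 mm ahead of it; z points along the fingers, y is the direction in which the jaws open and shut (so a half turn about z gives the same grasp; the last joint's range is limited). The gripper opens to 93 mm and grips with 3 to 60 N. Pads are 15 mm wide; open, the fingers measure 128 mm over their backs; the gripper's body (75 mm by 188 mm) begins 65 mm behind the grasp point.
Start: joints at [-0.203, 0.259, 1.535, -0, 1.348, -0.203], TCP at [0.55, 0, 0.303] pointing down, gripper open.
Joint ranges: [-3.14, 3.14], [-0.91, 2.08], [0.19, 2.58], [-1.22, 4.36], [0.22, 2.71], [-3.12, 3.12]. Speed limits (rad/s): [2.57, 2.57, 3.14, 3.14, 3.14, 3.14].

INTERFACE

Orientations are given as a unit quaternion [x, y, z, w].
In Python, from workcell import ctrl gives the robot as it stands. The module is installed in compiled form; this text tells all that it offers.
- The arm moves only by the shell command python3 -m crank 'ROWS' [OPENING] [FORCE]. ROWS is text: rows parted by semicolons, each of 4 numbers parted by spaces: the shift along the tool's x, y, z in m, then the turn about the tool's z in degrees. A call has 1 to 20 rows; each row shifts and turns the commanded pose from where the row before left it, along the tool's axes as they then stand; what a row does not reach is not made up. A row lasts 1/12 s, in which the tool goes at most 41.7 mm and 7.16 degrees, less where a joint would pass 70% of its speed; a pose out of reach is approached as far as the arm can. A call with a gripper value outside its range is refused whole. OPENING is the opening, from 0 (shut) to 1 (fully open), set as the call begins (- or left out, the last holds). The fingers move at their own pace and stop on an object; FORCE is the grip in N (left out, the last holds). Time passes only in rows, so rows that do not move let the fingers close. It gives the time, the measured TCP pose, the force and the opening at its end, in the units of the state.
- ctrl.get_state(): the state, without advancing time (a new reading comes with each control period).
- ctrl.get_image(name): name is "scene" or "side" or "wrist"; returns a dict with "pixels" (480x640x3 uint8, red, green, blue), "depth" (480x640 float32, m along the optical axis (not along the pixel's ray), 0 where there is no reading), "vertical_fov" (degrees; the focal length in pixels is half the picture's height over the tangent of half this angle, whatever the lens; pixels are square), "cx", "cy" (the principal point, pixels), "k1" (the pictures are not rectified: a ray, as slopes to the right and down, at radius r is drawn at 1 + k1 r^2 times it, then the intrinsics apply), "world_from_camera" (4x4, takes a point from camera to world coordinates). Camera axes: x right, y down, z forward; pixel columns grow to the right and rows downward; lengths in m; the calibration is good to about 2 mm. A picture is of the moment at which its call begins.
- ctrl.job_done(): hands the job in, once; it reports no verdict.
The state is a dict: "time_s": time; "q": joint angles; "qvel": joint speeds; "tau": joint torques, N m; "position": TCP position; "tcp_rot": TCP orientation; "wrist_force": force on the tool from outside, world axes, zero at the start; "wrist_torque": the same for the moment, N m; "finger_gap": opening from 0.0 (shut) to 1.0 (fully open).
Only numpy, scipy, OpenCV 4.12 (cv2) and the standard library are available. Lean on these libraries where they do the work, as an engineer would, in place of code of your own. Each camera call takes 0.05 s, during which the arm holds its last target. There are 200 camera calls.

## Working session

There is one attempt and no reset: what is moved stays moved. The work goes in short steps, Python scripts to look and compute and a shell command to move; the robot and the scene stay as the last step left them, time stands still between calls to the robot, and variables do not carry over. Pictures are saved under pics/ and viewed, about 8 in all and at most 12, crops included, and the job is handed in when it is done.

```bash
mkdir -p pics
cat > h.py <<'E'
import numpy as np, cv2
from workcell import ctrl
def shot(n):
    d=ctrl.get_image(n); return d
def K(d):
    f=240/np.tan(np.radians(d["vertical_fov"])/2); return f
def rays(d,uv):
    uv=np.atleast_2d(np.array(uv,float)); f=K(d)
    p=(uv-[d["cx"],d["cy"]])/f; s=p.copy()
    for _ in range(20): s=p/(1+d["k1"]*(s**2).sum(1,keepdims=True))
    return s
def plane(d,uv,z):
    s=rays(d,uv); T=np.array(d["world_from_camera"]); v=np.c_[s,np.ones(len(s))]@T[:3,:3].T; o=T[:3,3]
    return o+v*((z-o[2])/v[:,2])[:,None]
def cloud(d):
    v,u=np.mgrid[:480,:640]; s=rays(d,np.c_[u.ravel(),v.ravel()]); z=d["depth"].ravel()[:,None]
    T=np.array(d["world_from_camera"]); P=np.c_[s*z,z]@T[:3,:3].T+T[:3,3]; P[z[:,0]==0]=np.nan
    return P.reshape(480,640,3)
def save(n,d): cv2.imwrite("pics/"+n,d["pixels"][:,:,::-1])
E
python3 - <<'E'
from h import *
import pickle
D={n:shot(n) for n in("scene","side","wrist")}
pickle.dump(D,open("d0.pkl","wb"))
for n in D:
    save(n+"0.png",D[n]); print(n,D[n]["vertical_fov"],D[n]["k1"],np.round(D[n]["world_from_camera"],3).tolist())
print(ctrl.get_state())
E
```

```text
scene 45.000119970532964 -0.1755258277928236 [[-0.42, 0.759, -0.497, 1.249], [0.908, 0.354, -0.226, 0.296], [0.004, -0.546, -0.838, 1.34], [0.0, 0.0, 0.0, 1.0]]
side 53.05292396736137 0.03826185674848692 [[0.884, -0.35, 0.309, 0.141], [-0.467, -0.639, 0.611, -0.739], [-0.016, -0.685, -0.728, 0.945], [0.0, 0.0, 0.0, 1.0]]
wrist 60.81223631999062 -0.030351935795312854 [[1.0, 0.001, -0.001, 0.55], [0.0, -0.962, -0.275, 0.076], [-0.002, 0.275, -0.962, 0.384], [0.0, 0.0, 0.0, 1.0]]
{'time_s': 0.15, 'q': array([-2.02823540e-01,  2.59198849e-01,  1.53579256e+00, -3.19124381e-05,
        1.34800392e+00, -2.02767299e-01]), 'qvel': array([-1.06665293e-03, -3.35951233e-03, -1.41335012e-03,  5.38045358e-04,
        1.06721128e-05, -2.91981887e-04]), 'tau': array([ 1.84710952e-03, -4.37643743e+01, -2.84233278e+01,  7.19930883e-02,
        3.80130450e-02, -3.72983607e-06]), 'position': array([5.49711247e-01, 6.09275441e-05, 3.02111791e-01]), 'tcp_rot': array([ 7.07123991e-01,  7.07089223e-01, -3.98865929e-04, -5.77076512e-04]), 'wrist_force': array([-0.53409233,  0.08753719, -0.13047574]), 'wrist_torque': array([ 0.01324545,  0.00594767, -0.02663986]), 'finger_gap': 0.999403757128623}
```

View pics/scene0.png

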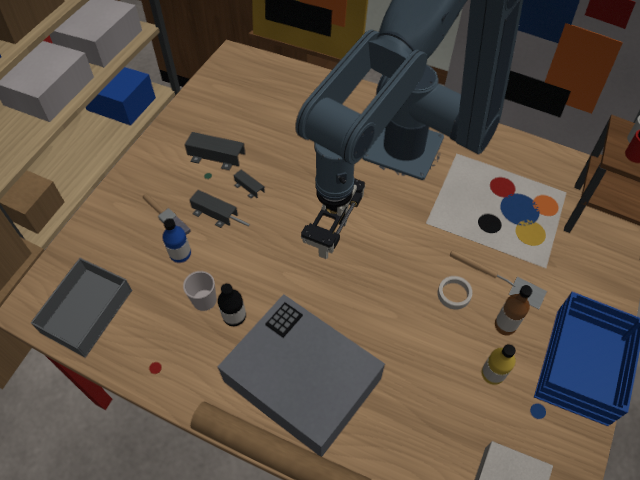

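View pics/side0.png

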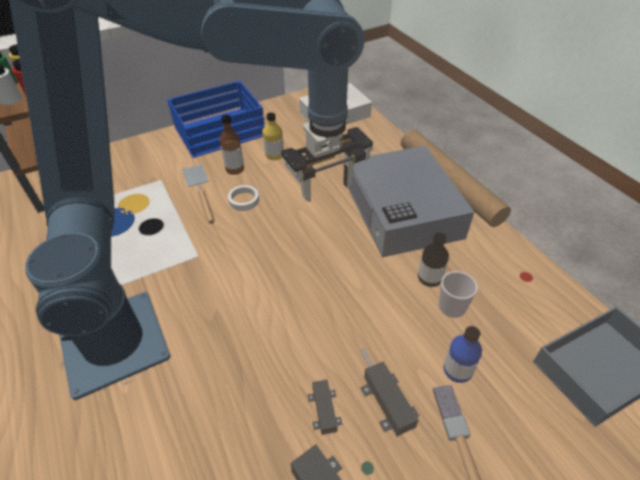

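Three dark tunnels in the scene view: large at (215,150), small at (249,183), and middle-sized at (214,208) with a rod tip at (245,224). The middle one fits both the size and the rod. I'll confirm that in a crop and measure.

Run:
```python
from h import *
import pickle
D=pickle.load(open("d0.pkl","rb"))
a=cv2.resize(D["scene"]["pixels"][130:330,130:290],None,fx=2.5,fy=2.5,interpolation=2)
b=cv2.resize(D["side"]["pixels"][140:440,300:490],None,fx=2,fy=2,interpolation=2)[:500]
a=cv2.resize(a,(400,500));im=np.hstack([a,b[:500]]); cv2.imwrite("pics/crop1.png",im[:,:,::-1])
for n in("scene","side"):
    d=D[n];P=cloud(d);Z=P[...,2]
    print(n)
    hsv=cv2.cvtColor(d["pixels"],cv2.COLOR_RGB2HSV)
    # elevated blobs on bench
    m=((Z>.012)&(Z<.21)&(P[...,0]>.1)&(P[...,0]<1.05)&(abs(P[...,1])<.75)).astype(np.uint8)
    m=cv2.morphologyEx(m,cv2.MORPH_OPEN,np.ones((3,3)))
    k,L,st,c=cv2.connectedComponentsWithStats(m)
    for i in range(1,k):
        if st[i,4]<60: continue
        q=P[L==i]; zt=np.percentile(q[:,2],97); top=q[q[:,2]>zt-.01]
        r=cv2.minAreaRect((top[:,:2]*1000).astype(np.float32))
        print(np.round(c[i]),st[i,4],"ztop %.3f"%zt,"min",np.round(np.nanmin(q,0),3),"max",np.round(np.nanmax(q,0),3),"toprect",np.round(r[0]),np.round(r[1]),round(r[2],1))
```

```text
scene
[214. 147.] 1169 ztop 0.053 min [ 0.233 -0.617  0.012] max [ 0.318 -0.43   0.057] toprect [ 274. -525.] [ 66. 180.] 7.9
[471. 149.] 61 ztop 0.208 min [0.1   0.191 0.182] max [0.115 0.231 0.209] toprect [109. 211.] [39.  8.] 81.1
[248. 181.] 348 ztop 0.032 min [ 0.313 -0.417  0.012] max [ 0.374 -0.314  0.035] toprect [ 345. -366.] [103.  38.] 71.0
[212. 205.] 759 ztop 0.043 min [ 0.439 -0.483  0.012] max [ 0.496 -0.342  0.046] toprect [ 468. -413.] [141.  49.] 86.8
[173. 233.] 1141 ztop 0.150 min [ 0.513 -0.625  0.012] max [ 0.671 -0.389  0.156] toprect [ 637. -423.] [29. 28.] 46.8
[472. 262.] 133 ztop 0.022 min [0.32  0.283 0.012] max [0.345 0.358 0.024] toprect [331. 320.] [75. 20.] 82.7
[ 81. 304.] 2320 ztop 0.061 min [ 0.789 -0.646  0.012] max [ 1.012 -0.475  0.066] toprect [ 901. -560.] [165. 223.] 89.7
[200. 289.] 841 ztop 0.086 min [ 0.692 -0.329  0.012] max [ 0.772 -0.244  0.09 ] toprect [ 733. -285.] [79. 76.] 56.3
[455. 292.] 404 ztop 0.028 min [0.394 0.26  0.012] max [0.484 0.349 0.031] toprect [441. 305.] [88. 87.] 16.2
[231. 305.] 807 ztop 0.149 min [ 0.713 -0.22   
[... 1331 characters left out ...]
op 0.061 min [ 0.785 -0.641  0.012] max [ 1.01  -0.479  0.065] toprect [ 898. -560.] [161. 226.] 90.0
[464. 355.] 1446 ztop 0.149 min [ 0.601 -0.455  0.012] max [ 0.662 -0.393  0.152] toprect [ 633. -423.] [29. 26.] 43.2
[390. 397.] 1813 ztop 0.040 min [ 0.439 -0.482  0.012] max [ 0.491 -0.326  0.043] toprect [ 465. -412.] [139.  47.] 86.6
[324. 406.] 838 ztop 0.030 min [ 0.312 -0.416  0.012] max [ 0.371 -0.313  0.032] toprect [ 341. -365.] [100.  32.] 72.6
[456. 425.] 1492 ztop 0.022 min [ 0.508 -0.613  0.012] max [ 0.593 -0.436  0.024] toprect [ 545. -526.] [182.  43.] 71.8
[313. 466.] 1079 ztop 0.052 min [ 0.231 -0.507  0.014] max [ 0.296 -0.432  0.054] toprect [ 264. -473.] [57. 75.] 7.5
```

View pics/crop1.png

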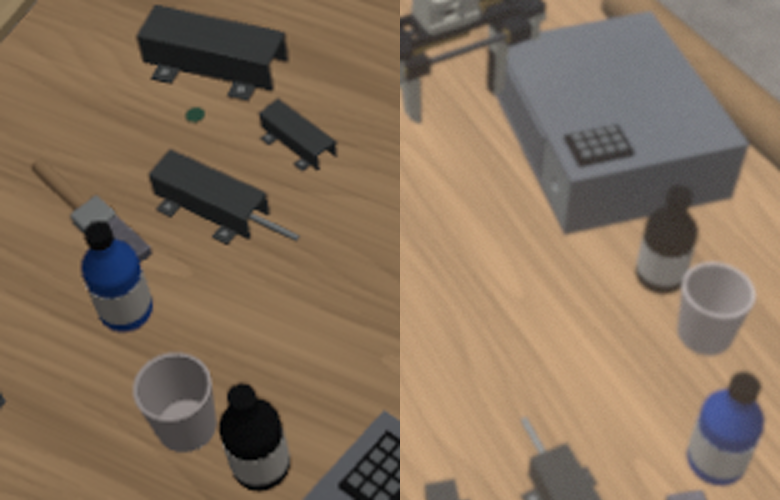

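The crop confirms it: the middle-sized dock is the only one with a rod (scene px about (231,216) to (249,225)). The hole is visible in the side view at about (378,234), in the plain plate. Next I refine the rod, hole and keypad.

Run:
```python
from h import *
import pickle
D=pickle.load(open("d0.pkl","rb"))
for n in("scene","side"):
    d=D[n];P=cloud(d);Z=P[...,2];g=d["pixels"].astype(int)
    m=((abs(Z-.101)<.006)&(P[...,0]>.66)&(P[...,0]<1.05)&(P[...,1]>-.14)&(P[...,1]<.3))
    hsv=cv2.cvtColor(d["pixels"],cv2.COLOR_RGB2HSV); 
    m=cv2.morphologyEx(m.astype(np.uint8),cv2.MORPH_OPEN,np.ones((5,5)))
    c=max(cv2.findContours(m,0,2)[0],key=cv2.contourArea)[:,0,:]
    w=plane(d,c,.100); r=cv2.minAreaRect((w[:,:2]*1000).astype(np.float32)); print(n,"top",np.round(r[0]),np.round(r[1]),round(r[2],1))
    k=((g.max(2)<55)&(Z>.09)&(Z<.13)&(P[...,0]>.66)&(P[...,0]<.85)&(P[...,1]>-.15)&(P[...,1]<.1)).astype(np.uint8)
    k=cv2.morphologyEx(k,cv2.MORPH_CLOSE,np.ones((9,9))); c=max(cv2.findContours(k,0,2)[0],key=cv2.contourArea)[:,0,:]
    w=plane(d,c,.112); r=cv2.minAreaRect((w[:,:2]*1000).astype(np.float32)); print(" keypad",np.round(r[0],1),np.round(r[1]),round(r[2],1))
    # rod: pixels of grey (low saturation) near the expected place
    W=plane(d,np.c_[np.mgrid[:480,:640][1].ravel(),np.mgrid[:480,:640][0].ravel()],.014).reshape(480,640,3)
    near=(abs(W[...,0]-.472)<.03)&(W[...,1]>-.342)&(W[...,1]<-.26)
    rm=near&(hsv[...,1]<70)&(g.max(2)>70); q=W[rm][:,:2]
    if len(q)>5:
        vx=cv2.fitLine((q*1000).astype(np.float32),cv2.DIST_HUBER,0,.01,.01).ravel(); print(" rod n",len(q),"y",q[:,1].min(),q[:,1].max(),"line",np.round(vx,3),"yaw",np.degrees(np.arctan2(vx[1],vx[0])))
d=D["side"]
s=d["pixels"][222:248,366:392]; cv2.imwrite("pics/hole.png",cv2.resize(s,None,fx=16,fy=16,interpolation=0)[:,:,::-1])
print(plane(d,[[378.5,234]],.05), cloud(d)[228:241:3,372:386:3].round(3).tolist()[2])
```

```text
scene top [782.  76.] [116. 277.] 20.7
 keypad [739.4 -40.6] [57. 75.] 77.7
 rod n 40 y -0.3404056771798959 -0.2912309071198297 line [ 9.10000e-02  9.96000e-01  4.75413e+02 -3.15360e+02] yaw 84.780594
side top [817.  42.] [302. 243.] 77.4
 keypad [739.6 -75. ] [5. 0.] 151.1
 rod n 152 y -0.3415059324094007 -0.2882562757678595 line [ 4.20000e-02  9.99000e-01  4.73665e+02 -3.17850e+02] yaw 87.614746
[[ 0.67848509 -0.03988873  0.05      ]] [[0.687, -0.001, 0.011], [0.682, -0.021, 0.031], [0.703, -0.005, 0.007], [0.672, -0.059, 0.07], [0.671, -0.072, 0.083]]
```

View pics/hole.png

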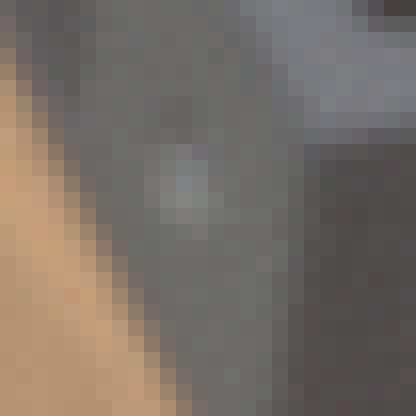

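```bash
python3 -m crank '0 0 0 3.5; -.0287 -.0051 .008 0; -.0287 -.0051 .008 0; -.0287 -.0051 .008 0; -.0287 -.0051 .008 0; -.0287 -.0051 .008 0; -.0287 -.0051 .008 0; -.0287 -.0051 .008 0; -.0287 -.0051 .008 0; -.0287 -.0051 .008 0; -.0287 -.0051 .008 0; -.0287 -.0051 .008 0; 0 0 0 0; 0 0 0 0' 1 30
python3 - <<'E'
from h import *
import pickle
d=shot("wrist"); save("w1.png",d); pickle.dump(d,open("w1.pkl","wb"))
print(ctrl.get_state()["position"])
hsv=cv2.cvtColor(d["pixels"],cv2.COLOR_RGB2HSV);g=d["pixels"].max(2)
v,u=np.mgrid[:480,:640]
W=plane(d,np.c_[u.ravel(),v.ravel()],.014).reshape(480,640,3)
m=(abs(W[...,0]-.4735)<.02)&(W[...,1]>-.335)&(W[...,1]<-.27)&(hsv[...,1]<70)&(g>60)
q=W[m][:,:2];print(len(q),q.min(0),q.max(0),q.mean(0),u[m].min(),u[m].max(),v[m].min(),v[m].max())
if len(q)>5: print(cv2.fitLine((q*1000).astype(np.float32),cv2.DIST_HUBER,0,.01,.01).ravel())
E
```

```text
time_s: 1.32
position: [0.4739, -0.3128, 0.2137]
tcp_rot: [0.729, 0.684, 0.0, -0.001]
wrist_force: [1.0, 0.7, 0.1]
finger_gap: 0.999
[ 0.47435032 -0.31170334  0.2142079 ]
622 [ 0.4704363  -0.33487664] [ 0.4810193  -0.28969438] [ 0.47568362 -0.31168506] 319 330 207 268
[ 9.1414995e-02  9.9581289e-01  4.7567520e+02 -3.1177524e+02]
```

View pics/w1.png

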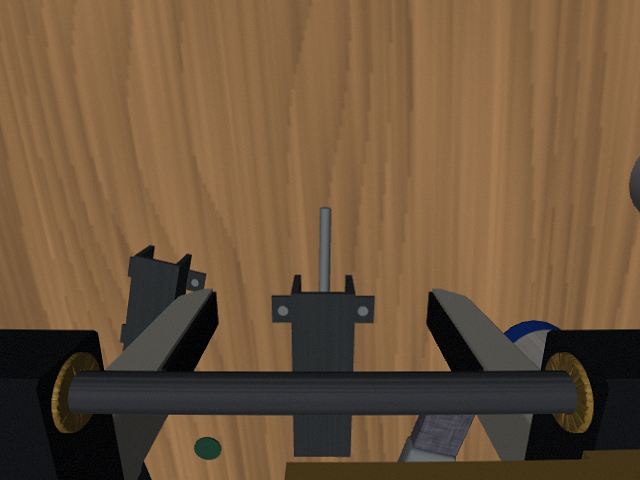

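The wrist view shows the rod running from (325,207) to (325,290), centred between the fingers. I descend and grip it.

```bash
python3 -m crank '0 .0015 .02 1; 0 0 .025 0; 0 0 .025 0; 0 0 .025 0; 0 0 .02 0; 0 0 .01 0; 0 0 0 0; 0 0 0 0'
python3 -m crank '0 0 0 0; 0 0 0 0; 0 0 0 0; 0 0 0 0; 0 0 0 0; 0 0 0 0; 0 0 0 0; 0 0 0 0; 0 0 0 0; 0 0 0 0' 0 30
```

```text
time_s: 2.03
position: [0.4767, -0.3111, 0.0901]
tcp_rot: [0.734, 0.679, 0.0, -0.0]
wrist_force: [0.8, 0.1, 0.7]
finger_gap: 1.0
time_s: 2.87
position: [0.4762, -0.3117, 0.0897]
tcp_rot: [0.734, 0.679, -0.0, -0.0]
wrist_force: [-0.0, 1.3, -0.4]
finger_gap: 0.335
```

```bash
python3 -m crank '0 0 0 0; 0 0 0 0; 0 0 0 0; 0 0 0 0; 0 0 0 0; 0 0 0 0'
python3 -m crank '.01 0 0 0; .01 0 0 0; .01 0 0 0; .01 0 0 0; .015 0 0 0; .015 0 0 0; .015 0 0 0; .015 0 0 0; .015 0 0 0; .015 0 0 0; .015 0 0 0; .015 0 0 0; .015 0 0 0; .01 0 0 0; 0 0 0 0; 0 0 0 0'
```

```text
time_s: 3.37
position: [0.4762, -0.3118, 0.0897]
tcp_rot: [0.734, 0.679, -0.0, -0.0]
wrist_force: [-0.7, -0.1, 0.3]
finger_gap: 0.072
time_s: 4.7
position: [0.4907, -0.1264, 0.0898]
tcp_rot: [0.734, 0.679, -0.0, -0.0]
wrist_force: [0.1, 0.2, -0.4]
finger_gap: 0.072
```

```bash
python3 -m crank '0 0 0 0; 0 0 0 0; 0 0 0 0; 0 0 0 0; 0 0 0 0; 0 0 0 0; 0 0 0 0; 0 0 0 0; 0 0 0 0' .65
python3 - <<'E'
from h import *
d=shot("wrist"); save("w2.png",d); print(ctrl.get_state()["position"])
E
```

```text
time_s: 5.45
position: [0.4907, -0.1274, 0.0897]
tcp_rot: [0.734, 0.679, 0.0, -0.0]
wrist_force: [-0.6, -0.7, -0.9]
finger_gap: 0.635
[ 0.49072482 -0.12731989  0.08973355]
```

View pics/w2.png

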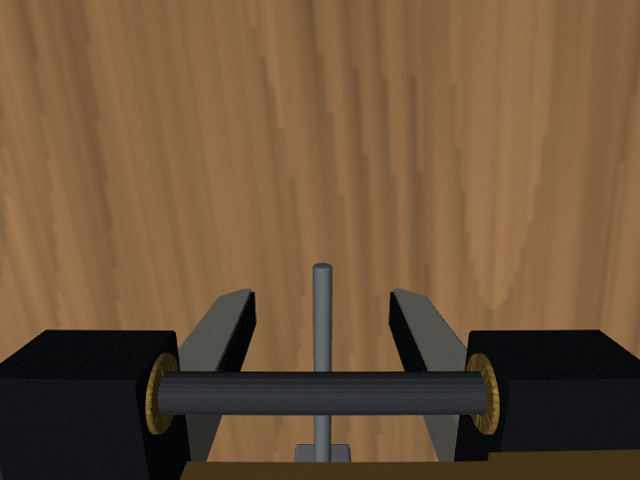

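The rod lies straight and centred, with its tip at (322,265) and the handle's end showing at (322,453). I move back over the handle and grip it.

```bash
python3 -m crank '-.015 0 0 0; -.02 0 0 0; -.02 0 0 0; -.02 0 0 0; -.02 0 0 0; -.015 0 0 0; -.013 0 0 0; 0 0 0 0; 0 0 0 0'
python3 -m crank '0 0 0 0; 0 0 0 0; 0 0 0 0; 0 0 0 0; 0 0 0 0; 0 0 0 0; 0 0 0 0; 0 0 0 0; 0 0 0 0; 0 0 0 0' 0 55
```

```text
time_s: 6.25
position: [0.4809, -0.2501, 0.0896]
tcp_rot: [0.735, 0.678, 0.0, -0.0]
wrist_force: [0.3, 0.0, -0.1]
finger_gap: 0.65
time_s: 7.08
position: [0.4811, -0.2498, 0.0898]
tcp_rot: [0.734, 0.679, 0.0, -0.0]
wrist_force: [1.4, 1.9, 0.4]
finger_gap: 0.299
```

```bash
python3 -m crank '0 0 -.01 0; 0 0 -.015 0; 0 0 -.02 0; .01 0 0 0; .02 0 0 0; .025 0 0 0; .025 0 0 0; .025 0 0 0; .025 0 0 0; .025 0 0 0; .025 0 0 0; .025 0 0 0; .025 0 0 0; .016 0 0 0; .01 0 0 0; 0 0 0 0'
python3 -m crank '0 0 0 4; 0 0 0 7; 0 0 0 7; 0 0 0 7; 0 0 0 7; 0 0 0 7; 0 0 0 7; 0 0 0 7; 0 0 0 7; 0 0 0 7; 0 0 0 7; 0 0 0 7; 0 0 0 7; 0 0 0 7; 0 0 0 3; 0 0 .009 0; 0 0 0 0; 0 0 0 0; 0 0 0 0'
python3 - <<'E'
from h import *
import pickle
D={n:shot(n) for n in("scene","side","wrist")}
pickle.dump(D,open("d2.pkl","wb"))
s=ctrl.get_state();print(s["position"],s["tcp_rot"],np.degrees(2*np.arctan2(s["tcp_rot"][1],s["tcp_rot"][0])))
a=cv2.resize(D["side"]["pixels"][160:280,260:420],(800,600),interpolation=2); cv2.imwrite("pics/s2.png",a[:,:,::-1])
save("w3.png",D["wrist"])
E
```

```text
time_s: 8.42
position: [0.5007, 0.0072, 0.1345]
tcp_rot: [0.734, 0.68, -0.0, -0.0]
wrist_force: [0.6, 0.1, -0.9]
finger_gap: 0.295
time_s: 10.0
position: [0.501, 0.005, 0.1254]
tcp_rot: [0.994, -0.108, -0.0, 0.0]
wrist_force: [0.6, -0.6, -1.7]
finger_gap: 0.295
[0.50127025 0.00517988 0.12580488] [ 9.94083703e-01 -1.08616684e-01  8.43108942e-05  1.91904311e-05] -12.47115927851718
```

View pics/s2.png

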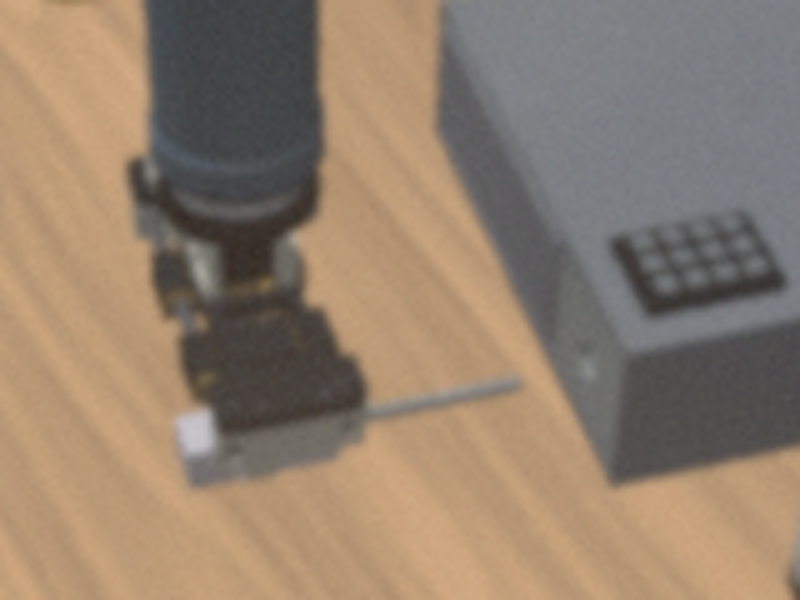

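View pics/w3.png

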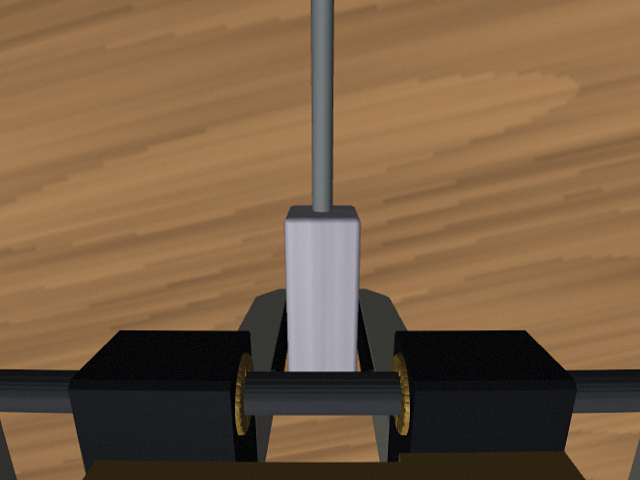

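Run:
```python
from h import *
import pickle
D=pickle.load(open("d2.pkl","rb"))
th=np.radians(-12.5);ex=np.array([np.cos(th),np.sin(th)]);ey=np.array([-ex[1],ex[0]]);T0=np.array([.5013,.0052])
f=lambda p:((p[:2]-T0)@ex*1e3).round(1),
loc=lambda p:np.round([(p[:2]-T0)@ex*1e3,(p[:2]-T0)@ey*1e3],1)
d=D["side"]
print("side tip/root",[loc(p) for p in plane(d,[[363.3,235.9],[332.8,241.7]],.05)])
# hole: bright spot and dark rim around (377,233)
g=d["pixels"].sum(2).astype(float);print(np.round(g[226:241,370:385]/3).astype(int))
print("hole px ->",[ (u,v,loc(plane(d,[[u,v]],.05)[0])) for u,v in((377,233),(377,232),(378,233))])
for n in("scene","side"):
    d=D[n];g=d["pixels"].astype(int);hsv=cv2.cvtColor(d["pixels"],cv2.COLOR_RGB2HSV)
    v,u=np.mgrid[:480,:640];uv=np.c_[u.ravel(),v.ravel()]
    W=(plane(d,uv,.05).reshape(480,640,3)[...,:2]-T0); L=np.stack([W@ex,W@ey],-1)*1e3
    m=(L[...,0]>55)&(L[...,0]<150)&(abs(L[...,1])<12)&(hsv[...,1]<75)
    q=L[m];
    if len(q)>10: l=cv2.fitLine(q.astype(np.float32),cv2.DIST_HUBER,0,.01,.01).ravel();print(n,"rod",len(q),"xmax",q[:,0].max(),"line",l.round(3),"y at hole(180)",l[3]+(180-l[2])*l[1]/l[0])
    W=(plane(d,uv,.112).reshape(480,640,3)[...,:2]-T0); L=np.stack([W@ex,W@ey],-1)*1e3
    k=((abs(L[...,0]-240)<75)&(abs(L[...,1])<60)&(g.max(2)<62)).astype(np.uint8)
    k=cv2.morphologyEx(cv2.morphologyEx(k,cv2.MORPH_CLOSE,np.ones((7,7))),cv2.MORPH_OPEN,np.ones((5,5)))
    cs=cv2.findContours(k,0,2)[0]
    for c in cs:
        q=L[c[:,0,1],c[:,0,0]]; r=cv2.minAreaRect(q.astype(np.float32)); print(n,"keypad cand",np.round(r[0],1),np.round(r[1]),round(r[2],1),"bbox mid",((q.min(0)+q.max(0))/2).round(1),c.mean((0,1)).round())
    # top edge right end of cabinet & front in cabinet frame
    P=cloud(d); top=(abs(P[...,2]-.101)<.005); W=P[...,:2]-T0; X=W@ex*1e3;Y=W@ey*1e3
    t=top&(X>150)&(X<450)&(abs(Y-103)<170)
    print(n,"top x 1..99%",np.percentile(X[t],[.5,99.5]).round(),"y",np.percentile(Y[t],[.5,99.5]).round())
```

```text
side tip/root [array([142.8,  -1.2]), array([61.4,  1.1])]
[[ 93 102 109 109 105 111 108 108 110 104 109 106 106 116 126]
 [ 93 104 107 109 109 107 109 107 108 109 107 107 105 114 123]
 [101 102 107 110 111 101 103 100 105 106 109 108 108 111 117]
 [107 105 108 107 107 107  99 100 104 106 110 108 109 106 109]
 [105 108 109 108 108 109 100 105 106 112 107 111 107 106 106]
 [107 106 106 108 112 112 116 116 116 114 110 110 110 106 104]
 [114 109 107 107 109 115 123 127 122 115 111 110 109 109  99]
 [122 111 108 108 109 115 123 132 128 115 112 111 111 106  99]
 [135 114 107 110 111 117 125 137 132 119 110 109 109 104  98]
 [145 123 108 108 108 113 118 126 127 117 109 109 110 107  95]
 [150 133 117 109 108 105 110 119 116 114 110 109 110 106  95]
 [160 146 123 109 109 109 110 112 110 110 109 110 109 105  94]
 [162 154 135 115 108 108 112 110 113 108 109 109 108 105  93]
 [163 161 147 123 112 106 108 108 111 109 110 111 110 101  89]
 [163 162 155 137 116 108 110 112 110 109 110 110 108 101  90]]
hole px -> [(377, 233, array([180.3,  -1.2])), (377, 232, array([181.6,   2.2])), (378, 233, array([182.8,  -1.9]))]
scene rod 102 xmax 145.50422486410335 line [ 1.00000e+00  5.00000e-03  1.00622e+02 -1.29200e+00] y at hole(180) -0.9130482
scene keypad cand [242.3   6.9] [76. 57.] 0.0 bbox mid [242.3   6.9] [284. 319.]
scene top x 1..99% [186. 424.] y [-41. 256.]
side rod 141 xmax 143.14625185094508 line [ 1.0000e+00 -1.6000e-02  9.8323e+01 -6.2500e-01] y at hole(180) -1.8947854
side top x 1..99% [182. 422.] y [-43. 256.]
```

```bash
python3 -m crank '.008 -.005 0 0; .01 0 0 0; .008 0 0 0; .006 0 0 0; 0 0 0 0; 0 0 0 0; 0 0 0 0'
python3 - <<'E'
from h import *
import pickle
D={n:shot(n) for n in("scene","side")}
pickle.dump(D,open("d3.pkl","wb"))
s=ctrl.get_state();print(s["position"],s["wrist_force"])
a=cv2.resize(D["side"]["pixels"][205:255,350:400],(400,400),interpolation=2)
b=cv2.resize(D["scene"]["pixels"][250:350,230:330],(400,400),interpolation=2)
cv2.imwrite("pics/s3.png",np.hstack([a,b])[:,:,::-1])
E
```

```text
time_s: 10.73
position: [0.5332, 0.0033, 0.1255]
tcp_rot: [0.994, -0.109, -0.001, -0.0]
wrist_force: [-0.4, -0.0, -0.6]
finger_gap: 0.3
[0.53301877 0.00333508 0.12559167] [ 0.03938924 -0.55190684 -1.28684513]
```

View pics/s3.png

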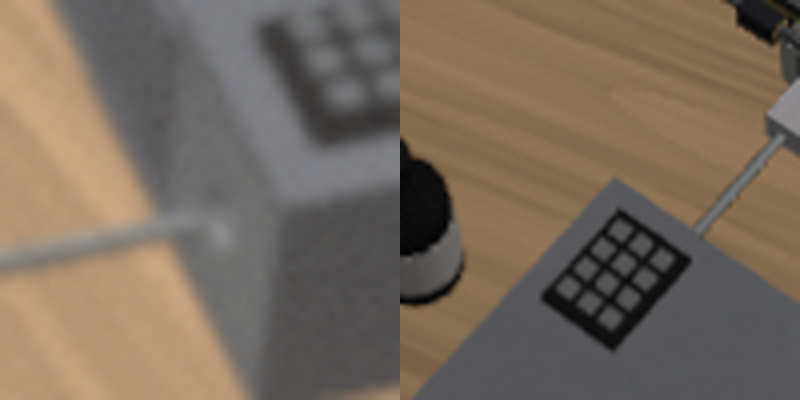

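The tip sits at about (205,217) in the left crop, just in front of the hole's bright part at (218,231), and its line runs into the hole. I advance gently and watch the force.

```bash
python3 -m crank '.004 0 0 0; .004 0 0 0; .003 0 0 0; .003 0 0 0; 0 0 0 0; 0 0 0 0'; python3 -m crank '.003 0 0 0; .003 0 0 0; 0 0 0 0; 0 0 0 0'
```

```text
time_s: 11.33
position: [0.5474, 0.0001, 0.1257]
tcp_rot: [0.994, -0.109, -0.0, 0.0]
wrist_force: [0.1, -0.5, -1.5]
finger_gap: 0.3
time_s: 11.67
position: [0.5533, -0.0012, 0.1258]
tcp_rot: [0.994, -0.109, 0.0, 0.0]
wrist_force: [0.7, -0.7, -1.7]
finger_gap: 0.294
```

```bash
python3 -m crank '.004 0 0 0; .005 0 0 0; .005 0 0 0; .005 0 0 0; .004 0 0 0; .002 0 0 0; 0 0 0 0; 0 0 0 0'; python3 -m crank '.003 0 0 0; .003 0 0 0; .003 0 0 0; 0 0 0 0; 0 0 0 0'
```

```text
time_s: 12.33
position: [0.5774, -0.0065, 0.1256]
tcp_rot: [0.994, -0.109, -0.0, -0.0]
wrist_force: [0.3, 0.3, -1.4]
finger_gap: 0.299
time_s: 12.75
position: [0.5846, -0.008, 0.1252]
tcp_rot: [0.994, -0.109, -0.002, -0.0]
wrist_force: [-5.9, 0.6, 0.8]
finger_gap: 0.295
```

```bash
python3 -m crank '.003 0 0 0; .002 0 0 0; 0 0 0 0; 0 0 0 0; 0 0 0 0; 0 0 0 0'
python3 - <<'E'
from h import *
d=shot("side"); P=cloud(d)
cv2.imwrite("pics/s4.png",cv2.resize(d["pixels"][130:290,240:440],(500,400),interpolation=2)[:,:,::-1])
s=ctrl.get_state();print(s["position"],s["wrist_force"])
d=shot("scene");P=cloud(d)
th=np.radians(-12.5);ex=np.array([np.cos(th),np.sin(th)]);ey=np.array([-ex[1],ex[0]]);W=P[...,:2]-[.5013,.0052];X=W@ex*1e3;Y=W@ey*1e3
m=(P[...,2]>.075)&(P[...,2]<.099)&(Y>60)&(Y<260)&(X>60)&(X<180);print("drawer px",m.sum(),np.percentile(X[m],[2,98]) if m.any() else 0)
E
```

```text
time_s: 13.25
position: [0.5898, -0.0091, 0.1251]
tcp_rot: [0.994, -0.109, -0.002, -0.0]
wrist_force: [-0.4, 0.0, -2.9]
finger_gap: 0.297
[ 0.58982867 -0.00916745  0.12515758] [-6.77299809  0.74142429  0.07527247]
drawer px 480 [114.48563995 128.49088611]
```

The depth shows the drawer panel about 70 mm out. I draw the pin straight back and lay it down.

```bash
python3 -m crank '-.004 0 0 0; -.007 0 0 0; -.01 0 0 0; -.01 0 0 0; -.01 0 0 0; -.01 0 0 0; -.01 0 0 0; -.01 0 0 0; -.01 0 0 0; -.01 0 0 0; -.01 0 0 0; -.01 0 0 0; -.01 0 0 0; -.01 0 0 0; -.009 0 0 0; 0 0 0 0; 0 0 0 0'
python3 -m crank '0 0 .008 0; 0 0 .01 0; 0 0 .01 0; 0 0 .005 0; 0 0 .002 0; 0 0 0 0; 0 0 0 0; 0 0 0 0'
python3 - <<'E'
from h import *
d=shot("scene"); save("sc5.png",d)
s=ctrl.get_state();print(s["position"],s["wrist_force"])
E
```

```text
time_s: 14.77
position: [0.4542, 0.0209, 0.1259]
tcp_rot: [0.994, -0.109, 0.0, 0.0]
wrist_force: [-1.1, 0.2, -1.7]
finger_gap: 0.299
time_s: 15.43
position: [0.4548, 0.0207, 0.0909]
tcp_rot: [0.994, -0.109, 0.0, 0.0]
wrist_force: [0.2, -0.1, -1.6]
finger_gap: 0.293
[0.45477986 0.02067645 0.09092145] [ 1.1240233  -0.66434396 -0.4520808 ]
```

View pics/sc5.png

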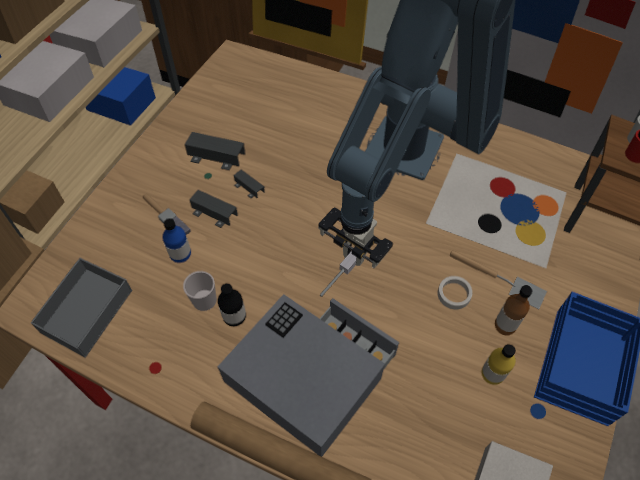

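The drawer is out at (360,335), and the pin is clear of the cabinet and almost on the bench at (338,278). I set it down, release and lift away.

```bash
python3 -m crank '0 0 .001 0; 0 0 0 0; 0 0 0 0'
python3 -m crank '0 0 0 0; 0 0 0 0; 0 0 0 0; 0 0 0 0; 0 0 0 0; 0 0 0 0; 0 0 0 0; 0 0 0 0; 0 0 0 0; 0 0 0 0; 0 0 0 0; 0 0 0 0' 1
python3 -m crank '0 0 -.01 0; 0 0 -.02 0; 0 0 -.03 0; 0 0 -.03 0; 0 0 -.03 0; 0 0 -.03 0; 0 0 -.02 0; 0 0 0 0; 0 0 0 0; 0 0 0 0; 0 0 0 0; 0 0 0 0; 0 0 0 0'
python3 - <<'E'
from h import *
d=shot("side"); save("si6.png",d);w=shot("wrist")
im=np.hstack([cv2.resize(d["pixels"],(400,300)),cv2.resize(w["pixels"],(400,300))]);cv2.imwrite("pics/f6.png",im[:,:,::-1])
import pickle
for n,d1 in(("side",d),("scene",shot("scene"))):
    P0=cloud(pickle.load(open("d0.pkl","rb"))[n]);P1=cloud(d1)
    for nm,(x,y,h) in dict(blue=(.633,-.423,.15),dark=(.741,-.191,.15),cup=(.733,-.285,.085),amber=(.470,.457,.19),yel=(.612,.465,.15),tape=(.440,.305,.024)).items():
        r=[]
        for P in(P0,P1):
            m=(np.hypot(P[...,0]-x,P[...,1]-y)<.06)&(P[...,2]>h-.02)&(P[...,2]<h+.02); r.append(np.round(np.median(P[m],0)[:2]*1e3,1) if m.sum()>5 else None)
        print(n,nm,r)
E
```

```text
time_s: 15.73
position: [0.4545, 0.0208, 0.0898]
tcp_rot: [0.994, -0.109, 0.0, 0.0]
wrist_force: [-0.8, -0.1, -2.3]
finger_gap: 0.297
time_s: 16.73
position: [0.4544, 0.0207, 0.0898]
tcp_rot: [0.994, -0.109, 0.0, 0.0]
wrist_force: [0.1, 0.0, 0.6]
finger_gap: 0.999
time_s: 17.82
position: [0.4539, 0.0208, 0.2586]
tcp_rot: [0.994, -0.109, -0.001, -0.0]
wrist_force: [-1.0, -0.5, -0.0]
finger_gap: 1.0
side blue [array([ 630. , -425.4]), array([ 630.2, -425.7])]
side dark [array([ 732.1, -194.7]), array([ 732. , -193.8])]
side cup [array([ 732.2, -285. ]), array([ 732.5, -285.5])]
side amber [array([465.3, 450.1]), array([464.7, 450. ])]
side yel [array([605.8, 458.4]), None]
side tape [array([434.9, 296.7]), array([434.9, 296.1])]
scene blue [array([ 637.8, -420.3]), array([ 638.4, -421.4])]
scene dark [array([ 742.8, -188.1]), array([ 742.9, -188.5])]
scene cup [array([ 730.4, -289.4]), array([ 727.8, -288.3])]
scene amber [array([473.8, 456.7]), array([474. , 456.7])]
scene yel [array([614.4, 464.8]), array([614.3, 465. ])]
scene tape [array([444.2, 305. ]), array([444.6, 303.8])]
```

View pics/f6.png

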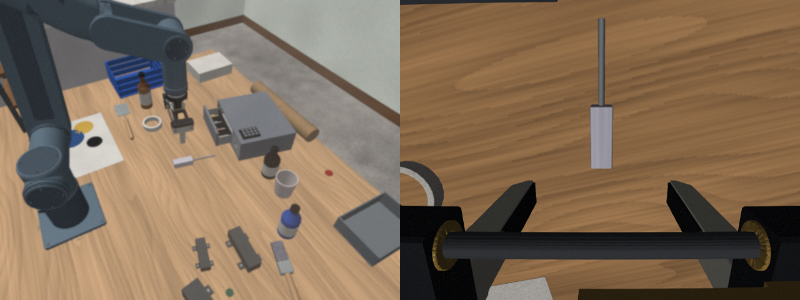

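The pin lies flat on the bench, the drawer is out, and the gripper is clear and touching nothing.

```bash
python3 -c "
from workcell import ctrl
print(ctrl.job_done())"
```

```text
the job is handed in; nothing more can be done
None
```

The job is done and handed in at about 18 s of robot time. I drew the pin out of the middle-sized dock by its rod and regripped it by the handle. I then pushed the rod through the hole until the latch gave, at about 6–7 N. The drawer popped out, and I drew the pin back and laid it flat on the bench.

**Last checks:**
- **Drawer:** it measured about 70 mm out while the pin was in, and the last pictures still show it out.
- **Pin:** it lies flat, clear of both the dock and the cabinet, with the open gripper about 170 mm above where it let go.
- **Bottles, cup and tape:** these read within about 1 mm of where they started. The exception was the cup, 2.8 mm off in the scene view but under 1 mm in the side view, so I take that as noise.
- **Not fully checked:** the yellow bottle had no reading in the last side view, because the arm was in the way. The scene view shows it unmoved. I checked the brush and spatula by eye only.
- **Disagreement:** my estimates of the hole's sideways position differed by up to 5 mm between views. I aimed in the middle, and the rod went in with no measurable contact force.

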